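# Press the glue-up square into the frame corner and hold it true

## Task

Take the loose wooden square by its diagonal brace, lay it flat on the bench inside the corner of the wooden frame, and press it home into the corner so that one leg lies flush along the plate and the other pushes the springy stud out until the corner is square, with both legs touching. Do not force the stud well past square, and leave the other things on the bench where they are. Finish while still gripping the square and pushing it firmly against both faces: do not let go or ease off.

Things in the scene. Friction and masses are not known exactly. Their poses are not given: they have to be found in the camera images.
- square_grip (a point): Middle of the diagonal brace of the loose wooden square, half-way up it (15 mm above its underside): the place to grip, across the brace. The brace is straight, 18 mm wide, 30 mm tall, 200 mm long; 73 mm of open window lie between it and the inner corner. x lies flat, across the brace, and points to the square's right-angled corner 113 mm away; y runs along the brace; z up.
- square_corner (a point): The outer tip of the square's right-angled corner, 15 mm above its underside, 113 mm along x from square_grip; same axes. The legs' outer edges run from here at 135 degrees to either side of x.
- square: The same square as one body, 0.2 to 0.41 kg, friction on wood 0.5 to 0.75, lying flat: two equal legs 200 mm long along their outer edges, 24 mm wide, meeting at a right angle, and the brace, all 30 mm thick. Origin on its underside below the middle of the brace, axes as square_grip.
- frame_corner (a point): The inside corner of the wooden frame, where the plate's and stud's inner faces meet, 15 mm above the bench. x lies flat and points out of the corner along the bisector of the true square corner; z up. With the square home, square_corner lies here, the square's x is parallel to this x, and square_grip is 113 mm behind (-x).
- plate_mid (a point): Point on the inner face of the plate (the fixed frame member, 35 mm wide, 40 mm tall, inner face 230 mm long), 100 mm from frame_corner, 15 mm above the bench; axes as frame_corner. The face runs from the corner 135 degrees anticlockwise (seen from above) from frame_corner's x. A steel hold-down 65 mm tall on top, 190 mm from the corner, keeps behind the face.
- stud_mid (a point): Point on the inner face of the stud (the other frame member, 35 mm wide, 40 mm tall, inner face 230 mm long, pivoting about the vertical at the inside corner), 100 mm from the corner, 15 mm above the bench; y runs along the face away from the corner, x off that face into the open corner. When square, y points 135 degrees clockwise from frame_corner's x.
- stud (a joint): Angle of the stud, rad: 0 when exactly square to the plate, negative when the corner is closed to under 90 degrees (starts at -0.13 to -0.07), positive when past square. Stiff and springy: pushing it to square takes about 3.4 N at 200 mm from the corner, and let go it springs part of the way back. Limits -0.16 and 0.16.
- glue: Upright glue bottle, 54 mm wide, 130 mm tall; a bystander, to be left alone; origin at the centre of its underside.
- spool: Small turned wooden spool, 34 mm wide, 35 mm tall; a bystander, to be left alone; origin at the centre of its underside.

How it is judged:
By the outcome, as a careful person would: the job done as asked, in the order asked, and still so for the second after the job is handed in, while the arm keeps its last pose, push and grip.
It also fails if it takes over 43 s, if anything falls off the work surface, if the arm or the gripper's body presses on something with over 40 N, if the wrist force passes 120 N, or if a joint passes its speed limit or range.

## Robot

A 6-joint arm with a two-finger parallel gripper is mounted at the origin on the work surface. World frame = base frame: x ahead of the robot, y to its left, z up, the work surface at z = 0. Lengths are in m, angles in rad, forces in N, time in s.
With the tool pointing down it reaches from about 0.35 to 0.975 m from the base axis. Payload 4.9 kg.
Tool frame: the origin (TCP) lies on the centre line of the jaws, within the pads' length; the fingertips stand 11 mm ahead of it and the grasp point (between the pads) lies 8 mm behind it; z points along the fingers, y is the direction in which the jaws open and shut (so a half turn about z gives the same grasp; the last joint's range is limited). The gripper opens to 85 mm and grips with 20 to 120 N. Pads are 22 mm wide; open, the fingers measure 114 mm over their backs; the gripper's body (76 mm by 85 mm) begins 54 mm behind the grasp point. The pads swing forward as they close: fully open they stand 13 mm farther back than shut.
Start: joints at [1.178, 0.053, 1.613, -0, 1.476, -0.119], TCP at [0.169, 0.602, 0.242] pointing down, gripper open.
Joint ranges: [-3.01, 3.01], [-1.01, 2.22], [0.06, 2.58], [-1.02, 4.17], [0.09, 2.62], [-3.14, 3.14]. Speed limits (rad/s): [2.57, 2.57, 3.14, 3.14, 3.14, 3.14].

## Interface

Orientations are given as a rotation vector (axis times angle).
In Python, from station import ctrl gives the robot as it stands.
- The arm moves only by the shell command python3 -m crank 'ROWS' [OPENING] [FORCE]. ROWS is JSON, a list of rows, each an object of numbers: "x", "y", "z": the shift along the tool's x, y, z as a fraction of full scale; "roll": the turn about the tool's z as a fraction of full scale. In form: [{"x": .., "y": .., "z": .., "roll": ..}, ...]. A call has 1 to 10 rows; each row shifts and turns the commanded pose from where the row before left it, along the tool's axes as they then stand; what a row does not reach is not made up. Full scale, the value 1, is 0.06 m for a shift and 0.12 rad for a turn. A row lasts 1/8 s, in which the tool goes at most 62.5 mm and 10.7 degrees, less where a joint would pass 70% of its speed; a pose out of reach is approached as far as the arm can. A call with a number of a shift or a turn outside -1 to 1 is refused whole. A call with a gripper value outside its range is refused whole. OPENING is the closure, from 0 (fully open) to 1 (shut), set as the call begins (- or left out, the last holds). The fingers move at their own pace and stop on an object; FORCE is the grip in N (left out, the last holds). Time passes only in rows, so rows that do not move let the fingers close. It gives the time, the measured TCP pose, the force and the opening at its end, in the units of the state.
- ctrl.get_obs(): the state, without advancing time (a new reading comes with each control period).
- ctrl.get_image(name): name is "scene" or "top" or "wrist"; returns a dict with "img" (384x512x3 uint8, red, green, blue), "K" (3x3 intrinsics, pixels), "rvec" (rotation vector, rad) and "tvec" (3), from world to camera coordinates, as OpenCV has them. Camera axes: x right, y down, z forward; pixel columns grow to the right and rows downward; lengths in m; the calibration is good to about 2 mm. A picture is of the moment at which its call begins. There is no depth.
- ctrl.finish_job(): hands the job in, once; it reports no verdict.
The state is a dict: "t": time; "q": joint angles; "dq": joint speeds; "effort": joint torques, N m; "tool_pos": TCP position; "tool_rot": TCP orientation; "contact_force": force on the tool from outside, world axes, zero at the start; "wrist_torque": the same for the moment, N m; "opening": finger opening in m.
Only numpy, scipy, OpenCV 4.12 (cv2) and the standard library are available. Lean on these libraries where they do the work, as an engineer would, in place of code of your own. Each camera call takes 0.05 s, during which the arm holds its last target.

## Working session

There is one attempt and no reset: what is moved stays moved. The work goes in short steps, Python scripts to look and compute and a shell command to move; the robot and the scene stay as the last step left them, time stands still between calls to the robot, and variables do not carry over. Pictures are saved under pics/ and viewed, and the job is handed in when it is done.

```bash
ls; mkdir -p pics
python3 - <<'E'
from station import ctrl
import cv2
for n in ["scene","top","wrist"]:
    d=ctrl.get_image(n); cv2.imwrite(f"pics/{n}0.png",d["img"][:,:,::-1])
    import numpy as np; np.savez(f"{n}0.npz",**d); print(n,d["K"].round(1).tolist(),d["rvec"],d["tvec"])
o=ctrl.get_obs(); print({k:np.round(v,3) for k,v in o.items()})
E
```

```text
pics
scene [[359.8, 0.0, 255.3], [0.0, 359.8, 195.0], [0.0, 0.0, 1.0]] [ 1.4628732   1.87938367 -1.00742157] [ 0.16983945 -0.32049935  1.28544978]
top [[404.9, 0.0, 248.9], [0.0, 404.9, 191.7], [0.0, 0.0, 1.0]] [ 2.18642037 -2.22268401  0.11496814] [-0.00682609  0.62557433  0.8048497 ]
wrist [[309.1, 0.0, 252.8], [0.0, 309.1, 193.4], [0.0, 0.0, 1.0]] [-2.29934136 -1.74249433 -0.26650365] [-0.62325634 -0.03826643  0.37989732]
{'t': np.float64(0.15), 'q': array([ 1.178,  0.053,  1.614, -0.   ,  1.476, -0.119]), 'dq': array([-0.   ,  0.   , -0.005,  0.001,  0.001, -0.003]), 'effort': array([ 0.0000e+00, -3.9424e+01, -3.7072e+01, -0.0000e+00,  5.0000e-03,
       -0.0000e+00]), 'tool_pos': array([0.169, 0.601, 0.241]), 'tool_rot': array([-4.290e-01, -3.112e+00,  3.000e-03]), 'contact_force': array([-0.556, -0.626,  0.26 ]), 'wrist_torque': array([0.001, 0.047, 0.026]), 'opening': np.float64(0.085)}
```

View pics/top0.png

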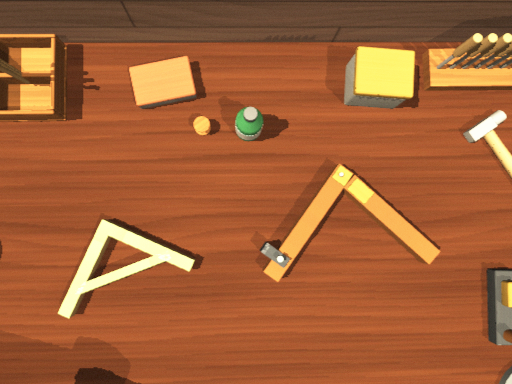

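View pics/scene0.png

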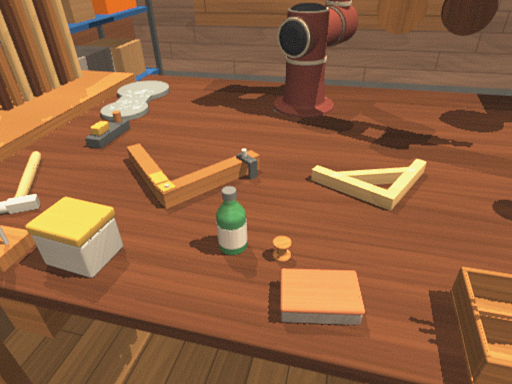

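View pics/wrist0.png

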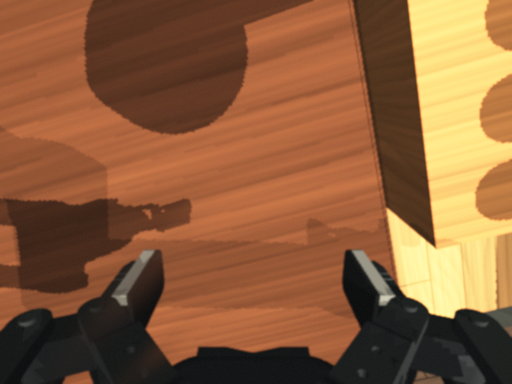

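```bash
cat > h.py <<'E'
import numpy as np,cv2
def load(n): return dict(np.load(n+".npz"))
def cam(d):
    R,_=cv2.Rodrigues(d["rvec"]); return R,-R.T@d["tvec"]
def ray(d,uv,z):
    R,c=cam(d); uv=np.atleast_2d(uv).astype(float)
    v=np.c_[uv,np.ones(len(uv))]@np.linalg.inv(d["K"]).T@R
    return c+v*((z-c[2])/v[:,2])[:,None]
def proj(d,P):
    return cv2.projectPoints(np.atleast_2d(np.float64(P)),d["rvec"],d["tvec"],d["K"],None)[0][:,0]
E
python3 - <<'E'
from h import *
d=load("top0"); print(cam(d)[1])
im=d["img"][:,:,::-1].copy()
for (u,v) in [(105,225),(150,255),(90,270),(315,215),(400,225),(345,178)]: print((u,v),im[v,u,::-1])
a=cv2.resize(im[205:330,45:205],None,fx=5,fy=5,interpolation=0);cv2.imwrite("pics/a1.png",a)
a=cv2.resize(im[155:290,255:450],None,fx=4,fy=4,interpolation=0);cv2.imwrite("pics/a2.png",a)
E
```

```text
[0.56996454 0.01371777 0.84505924]
(105, 225) [254 255 209]
(150, 255) [164  94  52]
(90, 270) [254 254 198]
(315, 215) [251 184  89]
(400, 225) [250 184  87]
(345, 178) [254 246 114]
```

View pics/a1.png

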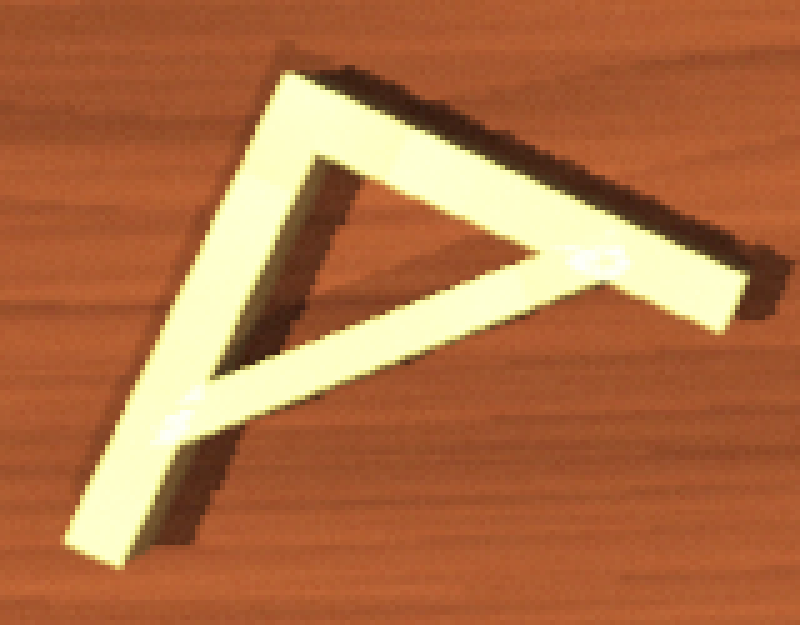

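View pics/a2.png

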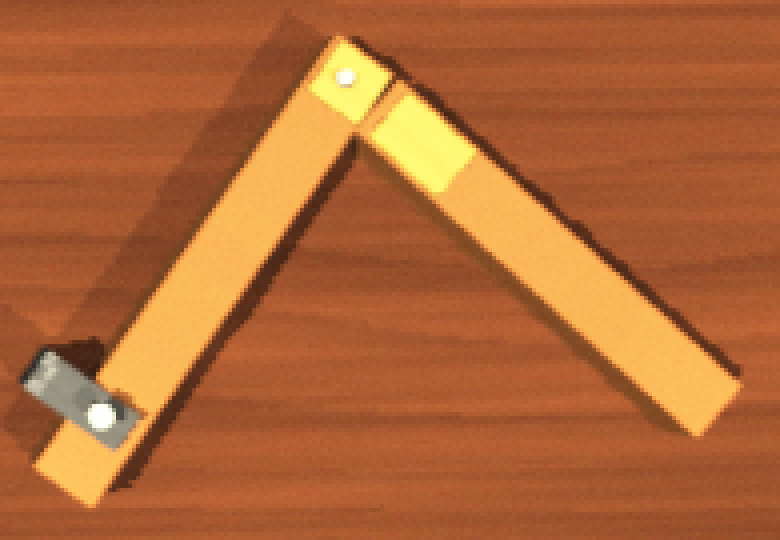

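The top view shows the square with its tip at about (102,219) and its brace running from (85,288) to (160,257). The frame's inner corner is at about (344,189), the plate goes lower-left, the stud lower-right. Next I fit the edges.

```bash
cat >> h.py <<'E'
def edgefit(d,thr_img,p,q,z,side,w=5,trim=.08):
    """sub-pixel edge along pixel segment p-q, sampling normals; returns world line (pt,dir)"""
    p=np.array(p,float);q=np.array(q,float);t=(q-p)/np.linalg.norm(q-p);n=np.array([-t[1],t[0]])
    pts=[]
    s=np.arange(-w,w+.01,.1)
    for a in np.linspace(trim,1-trim,60):
        c=p+a*(q-p); X=c+s[:,None]*n
        v=cv2.remap(thr_img,X[:,0].astype(np.float32)[None],X[:,1].astype(np.float32)[None],cv2.INTER_LINEAR)[0]
        v=v-side
        i=np.where(np.sign(v[1:])!=np.sign(v[:-1]))[0]
        if len(i): pts.append(X[i[np.argmin(abs(s[i]))]])
    P=ray(d,np.array(pts),z)[:,:2].astype(np.float32)
    vx,vy,x,y=cv2.fitLine(P,cv2.DIST_HUBER,0,.01,.01).ravel()
    u=np.array([vx,vy]); r=(P-[x,y])@np.array([-vy,vx])
    pq=ray(d,[p,q],z)[:,:2]
    if u@(pq[1]-pq[0])<0: u=-u
    return np.array([x,y]),u,r.std()*1000,len(pts)
def inter(a,b):
    t=np.linalg.solve(np.c_[a[1],-b[1]],b[0]-a[0]); return a[0]+t[0]*a[1]
deg=lambda u:np.degrees(np.arctan2(u[1],u[0]))
def square_pose(d,tip,e1,e2,thr=200,z=.03):
    g=d["img"][:,:,1].astype(np.float32)
    A=edgefit(d,g,tip,e1,z,thr);B=edgefit(d,g,tip,e2,z,thr)
    c=inter(A,B); b=-(A[1]+B[1]);b/=np.linalg.norm(b)
    return c,b,A,B
E
cat > m.py <<'E'
from h import *
d=load("top0")
g=d["img"][:,:,1].astype(np.float32)
def c1(x,y): return (45+x/5-.4,205+y/5-.4)
def c2(x,y): return (255+x/4-.4,155+y/4-.4)
c,b,A,B=square_pose(d,c1(285,72),c1(65,543),c1(750,272),thr=185)
print("sq tip",c,"xdir",deg(b),"leg angles",deg(A[1]),deg(B[1]),A[2:],B[2:],"grip",c-.113*b)
# brace edges
F=edgefit(d,g,c1(235,367),c1(530,255),.03,170);G=edgefit(d,g,c1(215,430),c1(560,305),.03,170)
n=np.array([-F[1][1],F[1][0]])
print("brace",deg(F[1]),deg(G[1]),"dist from tip",(F[0]-c)@b,(G[0]-c)@b,F[2:],G[2:])
P=edgefit(d,g,c2(352,140),c2(150,430),.04,130)
S=edgefit(d,g,c2(375,148),c2(690,430),.04,140)
Pb=edgefit(d,g,c2(305,85),c2(110,360),.04,130)
fc=inter(P,S)
print("plate",deg(P[1]),P[2:],"back",deg(Pb[1]),"width",abs(np.cross(P[1],Pb[0]-P[0])),"stud",deg(S[1]),S[2:],"corner",fc)
print("closure",deg(S[1])-deg(P[1]), "frame x dir",deg(P[1])-135)
for n in [.15,.0]:
    pass
for nm,uv in [("glue",(250,114)),("spool",(202,126))]: print(nm,ray(d,uv,.13 if nm=="glue" else .035))
E
python3 m.py
```

```text
sq tip [0.5758293  0.27662718] xdir 20.058903 leg angles 155.08122 -114.96342 (np.float32(0.23980218), 60) (np.float32(0.20372552), 60) grip [0.46968386 0.23786977]
brace -69.85181 -70.059235 dist from tip -0.10396455 -0.12312232 (np.float32(0.1931935), 60) (np.float32(0.18437299), 60)
plate 143.5913 (np.float32(0.13366608), 60) back 143.42265 width 0.034876287 stud -133.0485 (np.float32(0.15382485), 60) corner [ 0.6307858 -0.2063287]
closure -276.63977 frame x dir 8.591293
glue [[ 0.75777308 -0.01745422  0.13      ]]
spool [[0.75890107 0.07588487 0.035     ]]m.py:16: DeprecationWarning: Arrays of 2-dimensional vectors are deprecated. Use arrays of 3-dimensional vectors instead. (deprecated in NumPy 2.0)
  print("plate",deg(P[1]),P[2:],"back",deg(Pb[1]),"width",abs(np.cross(P[1],Pb[0]-P[0])),"stud",deg(S[1]),S[2:],"corner",fc)
```

Measured: grip at (0.470, 0.238), square x at 20.06°. Frame corner at (0.631, −0.206), frame x at about 8.5°, stud at about −0.116 rad. First I roll the tool, 0.948 rad in total.

```bash
python3 -m crank '[{"roll":1},{"roll":1},{"roll":1},{"roll":1},{"roll":1},{"roll":1},{"roll":1},{"roll":0.9}]' 0
cat >> h.py <<'E'
def go(px,py,pz,az=None):
    from station import ctrl
    from scipy.spatial.transform import Rotation as Ro
    o=ctrl.get_obs(); R=Ro.from_rotvec(o["tool_rot"]).as_matrix()
    D=R.T@(np.array([px,py,pz])-o["tool_pos"])
    a=deg(R[:2,1])
    print("t",o["t"].round(2),"pos",o["tool_pos"].round(4),"yaz",a.round(2),"tilt",R[:,2].round(4),"units",(D/.06).round(3),"F",o["contact_force"].round(1),"T",o["wrist_torque"].round(2),"op",round(float(o["opening"]),4))
    if az is not None: print("roll units",-np.radians(az-a)/.12)
E
python3 -c "
from h import *
go(.4697,.2379,.13,20.06)"
```

```text
validation failed for argument at $[0]...
Traceback (most recent call last):
  File "h.py", line 42, in go
    print("t",o["t"].round(2),"pos",o["tool_pos"].round(4),"yaz",a.round(2),"tilt",R[:,2].round(4),"units",(D/.06).round(3),"F",o["contact_force"].round(1),"T",o["wrist_torque"].round(2),"op",round(float(o["opening"]),4))
              ^^^^^^^^^^^^
AttributeError: 'float' object has no attribute 'round'
```

All four keys seem to be required.

```bash
sed -i 's/o\["t"\].round(2)/round(o["t"],2)/' h.py; python3 -m crank '[{"x":0,"y":0,"z":0,"roll":1},{"x":0,"y":0,"z":0,"roll":1},{"x":0,"y":0,"z":0,"roll":1},{"x":0,"y":0,"z":0,"roll":1},{"x":0,"y":0,"z":0,"roll":1},{"x":0,"y":0,"z":0,"roll":1},{"x":0,"y":0,"z":0,"roll":1},{"x":0,"y":0,"z":0,"roll":0.9}]' 0 
python3 -c "
from h import *
go(.4697,.2379,.13,20.06)"
```

```text
t: 1.15
tool_pos: [0.1689, 0.6015, 0.2418]
tool_rot: [1.807, 2.57, -0.001]
contact_force: [-0.4, -0.9, 0.3]
opening: 0.0854
t 1.15 pos [0.1689 0.6015 0.2418] yaz 19.79 tilt [-4.e-04 -8.e-04 -1.e+00] units [-7.398  2.667  1.866] F [-0.4 -0.9  0.3] T [ 0.02 -0.02 -0.04] op 0.0854
roll units -0.039349386947494805
```

```bash
python3 -m crank '[{"x":-0.74,"y":0.267,"z":0.187,"roll":-0.04},{"x":-0.74,"y":0.267,"z":0.187,"roll":0},{"x":-0.74,"y":0.267,"z":0.187,"roll":0},{"x":-0.74,"y":0.267,"z":0.187,"roll":0},{"x":-0.74,"y":0.267,"z":0.187,"roll":0},{"x":-0.74,"y":0.267,"z":0.187,"roll":0},{"x":-0.74,"y":0.267,"z":0.187,"roll":0},{"x":-0.74,"y":0.267,"z":0.187,"roll":0},{"x":-0.74,"y":0.267,"z":0.187,"roll":0},{"x":-0.74,"y":0.267,"z":0.187,"roll":0}]'
python3 - <<'E'
from h import *
go(.4697,.2379,.014,20.06)
from station import ctrl
d=ctrl.get_image("wrist"); cv2.imwrite("pics/w1.png",d["img"][:,:,::-1])
go(.4697,.2379,.014,20.06)
print(proj(d,[[.4697,.2379,.03],[.576,.2766,.03]]))
E
```

```text
t: 2.4
tool_pos: [0.4736, 0.2392, 0.1296]
tool_rot: [-1.796, -2.577, 0.0]
contact_force: [0.6, 0.2, 0.5]
opening: 0.0855
t 2.4 pos [0.4736 0.2392 0.1296] yaz 20.27 tilt [-1.e-04  1.e-04 -1.e+00] units [ 0.002 -0.068  1.926] F [0.6 0.2 0.5] T [ 0.05  0.02 -0.04] op 0.0855
roll units 0.02985836426191819
t 2.45 pos [0.4757 0.2352 0.1281] yaz 20.07 tilt [ 2.0e-04 -3.9e-03 -1.0e+00] units [ 0.083 -0.077  1.902] F [ 1.5 -3.1 -0.6] T [-0.1  -0.05  0.01] op 0.0852
roll units 0.001651462249053581
[[248.80041748 197.79000458]
 [392.33088253 198.41119717]]
```

View pics/w1.png

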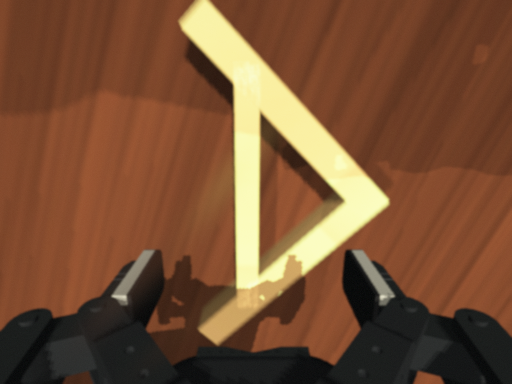

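```bash
python3 -m crank '[{"x":0,"y":0,"z":0,"roll":0},{"x":0,"y":0,"z":0,"roll":0}]'
python3 -c "
from h import *
go(.4697,.2379,.014,20.06)"
```

```text
t: 2.7
tool_pos: [0.4725, 0.2411, 0.1302]
tool_rot: [-1.795, -2.578, -0.0]
contact_force: [0.3, 0.4, 0.7]
opening: 0.0852
t 2.7 pos [0.4725 0.2411 0.1302] yaz 20.31 tilt [-2.e-04  3.e-04 -1.e+00] units [-0.035 -0.062  1.936] F [0.3 0.4 0.7] T [-0.03  0.03 -0.01] op 0.0852
roll units 0.035684251851612586
```

```bash
python3 -m crank '[{"x":-0.03,"y":-0.06,"z":0.48,"roll":0.03},{"x":0,"y":0,"z":0.48,"roll":0},{"x":0,"y":0,"z":0.48,"roll":0},{"x":0,"y":0,"z":0.48,"roll":0},{"x":0,"y":0,"z":0,"roll":0},{"x":0,"y":0,"z":0,"roll":0}]'
python3 - <<'E'
from h import *
go(.4697,.2379,.014,20.06)
from station import ctrl
d=ctrl.get_image("wrist"); cv2.imwrite("pics/w2.png",d["img"][:,:,::-1])
E
```

```text
t: 3.45
tool_pos: [0.4707, 0.2386, 0.0162]
tool_rot: [1.798, 2.575, 0.002]
contact_force: [-0.1, -0.0, -0.6]
opening: 0.0857
t 3.45 pos [0.4707 0.2386 0.0162] yaz 20.14 tilt [ 1.8e-03  7.0e-04 -1.0e+00] units [-0.005 -0.019  0.037] F [-0.1 -0.  -0.6] T [ 0.01 -0.04 -0.02] op 0.0857
roll units 0.011216526252035603
```

View pics/w2.png

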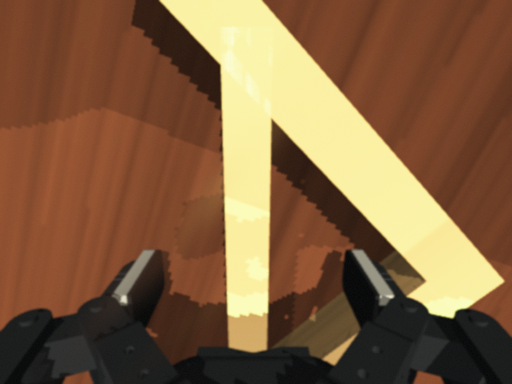

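The wrist view shows the brace centred between the jaws (brace about 248, jaw centre about 253), with the right finger inside the window. I'll close.

```bash
python3 -m crank '[{"x":0,"y":0,"z":0,"roll":0},{"x":0,"y":0,"z":0,"roll":0},{"x":0,"y":0,"z":0,"roll":0},{"x":0,"y":0,"z":0,"roll":0},{"x":0,"y":0,"z":0,"roll":0},{"x":0,"y":0,"z":0,"roll":0},{"x":0,"y":0,"z":0,"roll":0},{"x":0,"y":0,"z":0,"roll":0}]' 1 90
python3 -c "
from h import *
go(.4697,.2379,.12,20.06)"
```

```text
t: 4.5
tool_pos: [0.4704, 0.2377, 0.0153]
tool_rot: [1.8, 2.574, 0.0]
contact_force: [-0.8, -1.3, 5.9]
opening: 0.0165
t 4.5 pos [0.4704 0.2377 0.0153] yaz 20.07 tilt [ 4.e-04  0.e+00 -1.e+00] units [ 0.007 -0.009 -1.745] F [-0.8 -1.3  5.9] T [-0.13  0.26  0.01] op 0.0165
roll units 0.001043250162422679
```

```bash
python3 -m crank '[{"x":0,"y":0,"z":-0.43,"roll":0},{"x":0,"y":0,"z":-0.43,"roll":0},{"x":0,"y":0,"z":-0.43,"roll":0},{"x":0,"y":0,"z":-0.43,"roll":0},{"x":0,"y":0,"z":0,"roll":0.56},{"x":0,"y":0,"z":0,"roll":0.56},{"x":0,"y":0,"z":0,"roll":0.56},{"x":0,"y":0,"z":0,"roll":0}]' 
python3 -c "
from h import *
go(.4798,-.2089,.115,8.5)
from station import ctrl
d=ctrl.get_image('top'); cv2.imwrite('pics/t2.png',d['img'][:,:,::-1])
"
```

```text
t: 5.5
tool_pos: [0.4691, 0.2373, 0.1165]
tool_rot: [-2.049, -2.38, 0.003]
contact_force: [1.2, 0.3, -3.5]
opening: 0.0165
t 5.5 pos [0.4691 0.2373 0.1165] yaz 8.56 tilt [-2.4e-03 -8.0e-04 -1.0e+00] units [-7.38  -0.931  0.03 ] F [ 1.2  0.3 -3.5] T [-0.07  0.1   0.04] op 0.0165
roll units 0.008280441564869203
```

View pics/t2.png

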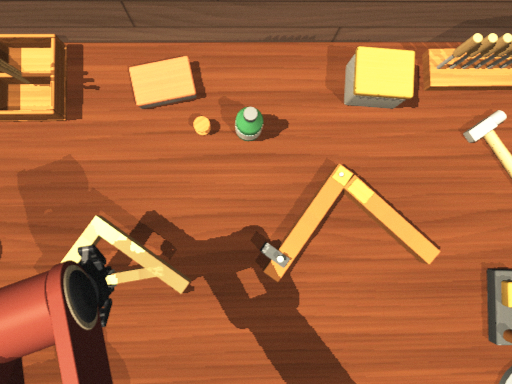

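The square is held level and lifted, with its tip at (97,217) in the picture. Next I carry it across, over the hold-down.

```bash
python3 -m crank '[{"x":-0.5,"y":-0.09,"z":0,"roll":0},{"x":-0.8,"y":-0.1,"z":0,"roll":0},{"x":-0.8,"y":-0.1,"z":0,"roll":0},{"x":-0.8,"y":-0.1,"z":0,"roll":0},{"x":-0.8,"y":-0.1,"z":0,"roll":0},{"x":-0.8,"y":-0.1,"z":0,"roll":0},{"x":-0.8,"y":-0.1,"z":0,"roll":0},{"x":-0.8,"y":-0.1,"z":0,"roll":0},{"x":-0.8,"y":-0.1,"z":0,"roll":0},{"x":-0.5,"y":-0.05,"z":0,"roll":0}]' 
python3 -m crank '[{"x":0,"y":0,"z":0,"roll":0},{"x":0,"y":0,"z":0,"roll":0},{"x":0,"y":0,"z":0,"roll":0}]'
python3 -c "
from h import *
go(.4798,-.2089,.015,8.5)
from station import ctrl
d=ctrl.get_image('top'); cv2.imwrite('pics/t3.png',d['img'][:,:,::-1]);np.savez('top3.npz',**d)
d=ctrl.get_image('wrist'); cv2.imwrite('pics/w3.png',d['img'][:,:,::-1])
"
```

```text
t: 6.8
tool_pos: [0.4796, -0.2119, 0.1176]
tool_rot: [-2.051, -2.379, 0.0]
contact_force: [0.5, 0.1, -2.4]
opening: 0.0163
t: 7.18
tool_pos: [0.48, -0.2088, 0.1177]
tool_rot: [-2.048, -2.381, -0.0]
contact_force: [0.0, 1.4, -2.1]
opening: 0.0163
t 7.17 pos [ 0.48   -0.2088  0.1177] yaz 8.6 tilt [-6.e-04  5.e-04 -1.e+00] units [-0.003 -0.002  1.712] F [ 0.   1.4 -2.1] T [-0.04  0.09  0.01] op 0.0163
roll units 0.014861240668424057
```

View pics/t3.png

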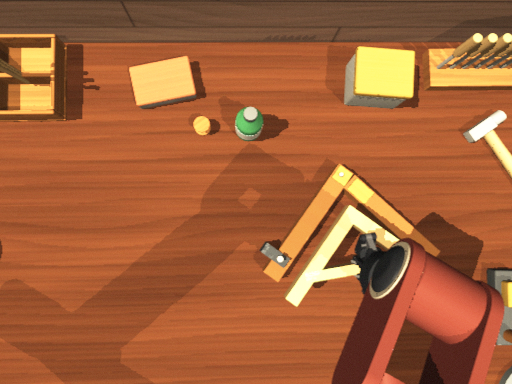

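View pics/w3.png

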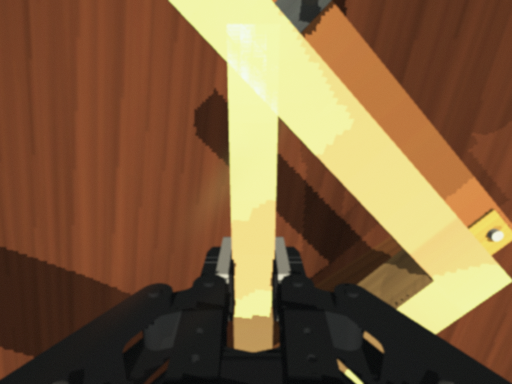

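The square is over the open corner with its tip at (352,207). I check its pose against the frame before lowering.

Run:
```python
from h import *
d=load("top3")
z=.03+.1177-.0153
g=d["img"][:,:,1].astype(np.float32)
c,b,A,B=square_pose(d,(352,206),(288,299),(398,241),thr=190,z=z)
print(c,deg(b),deg(A[1]),deg(B[1]),A[2:],B[2:])
print("pred tip",np.array([.48,-.2088])+.113*np.array([np.cos(np.radians(8.55)),np.sin(np.radians(8.55))]))
u=np.array([-.804,.595]);n=np.array([-.595,-.804]);fc=np.array([.6308,-.2063])
print("gap plate, slide", (c-fc)@n,(c-fc)@u)
```

```text
[ 0.5928766  -0.19115981] 8.568361 143.55199 -126.41527 (np.float32(0.15749937), 60) (np.float32(0.39240375), 60)
pred tip [ 0.59174417 -0.19200001]
gap plate, slide 0.010391706116962437 0.03949881335062984
```

```bash
python3 -m crank '[{"x":0,"y":0,"z":0.5,"roll":0},{"x":0,"y":0,"z":0.5,"roll":0},{"x":0,"y":0,"z":0.4,"roll":0},{"x":0,"y":0,"z":0.2,"roll":0},{"x":0,"y":0,"z":0.1,"roll":0},{"x":0,"y":0,"z":0,"roll":0},{"x":0,"y":0,"z":0,"roll":0}]' 
python3 -c "
from h import *
go(.4798,-.2089,.015,8.5)"
```

```text
t: 8.15
tool_pos: [0.4809, -0.2103, 0.0172]
tool_rot: [2.049, 2.379, 0.001]
contact_force: [0.7, 0.1, -3.0]
opening: 0.0165
t 8.15 pos [ 0.4809 -0.2103  0.0172] yaz 8.52 tilt [ 0.0017 -0.001  -1.    ] units [ 0.026 -0.015  0.037] F [ 0.7  0.1 -3. ] T [-0.07  0.09 -0.03] op 0.0165
roll units 0.002662900671509682
```

```bash
python3 -m crank '[{"x":0,"y":0,"z":0.03,"roll":0},{"x":0,"y":0,"z":0.01,"roll":0},{"x":0,"y":0,"z":0,"roll":0},{"x":0,"y":0,"z":0,"roll":0}]' 
python3 -c "
from h import *
go(.4798,-.2089,.015,8.5)"
```

```text
t: 8.65
tool_pos: [0.481, -0.2103, 0.0153]
tool_rot: [2.049, 2.379, 0.0]
contact_force: [-1.9, 1.6, 5.4]
opening: 0.0166
t 8.65 pos [ 0.481  -0.2103  0.0153] yaz 8.52 tilt [ 1.3e-03 -8.0e-04 -1.0e+00] units [ 0.027 -0.016  0.005] F [-1.9  1.6  5.4] T [ 0.25  0.55 -0.08] op 0.0166
roll units 0.002193900914552217
```

```bash
python3 -m crank '[{"x":0.05,"y":0.05,"z":-0.008,"roll":0},{"x":0.044,"y":0.044,"z":0,"roll":0},{"x":0,"y":0,"z":0,"roll":0},{"x":0,"y":0,"z":0,"roll":0}]'
cat > s.py <<'E'
from h import *
from station import ctrl
u=np.array([np.cos(np.radians(143.5)),np.sin(np.radians(143.5))]);n=np.array([-u[1]*1,u[0]])
n=np.array([np.cos(np.radians(233.5)),np.sin(np.radians(233.5))]);fc=np.array([.6308,-.2063])
home=fc-.113*np.array([np.cos(np.radians(8.5)),np.sin(np.radians(8.5))])
go(*home,.015,8.5)
o=ctrl.get_obs();e=o["tool_pos"][:2]-home;F=o["contact_force"][:2]
print("gap plate mm",(e@n*1000).round(2),"slide mm",(e@u*1000).round(2),"F from plate",(F@n).round(1),"F from stud",(F@u).round(1))
E
python3 s.py
```

```text
t: 9.15
tool_pos: [0.4859, -0.204, 0.0153]
tool_rot: [2.049, 2.379, 0.0]
contact_force: [-1.3, -2.0, 6.0]
opening: 0.0165
t 9.15 pos [ 0.4859 -0.204   0.0153] yaz 8.53 tilt [ 0.0017 -0.0014 -1.    ] units [-0.395  0.5    0.006] F [-1.3 -2.   6. ] T [-0.27  0.51  0.04] op 0.0165
roll units 0.004329269831733423
gap plate mm 4.43 slide mm 37.97 F from plate 2.4 F from stud -0.1
```

Moving on in 1 mm steps until the plate is felt.

```bash
python3 -m crank '[{"x":0.012,"y":0.012,"z":-0.006,"roll":0},{"x":0.012,"y":0.012,"z":0,"roll":0},{"x":0,"y":0,"z":0,"roll":0}]'; python3 s.py
python3 -m crank '[{"x":0.012,"y":0.012,"z":0,"roll":0},{"x":0,"y":0,"z":0,"roll":0}]';python3 s.py
python3 -m crank '[{"x":0.012,"y":0.012,"z":0,"roll":0},{"x":0,"y":0,"z":0,"roll":0}]';python3 s.py
```

```text
t: 9.52
tool_pos: [0.4867, -0.2024, 0.0153]
tool_rot: [2.049, 2.379, -0.001]
contact_force: [-1.7, -4.3, 6.0]
opening: 0.0164
t 9.53 pos [ 0.4867 -0.2024  0.0153] yaz 8.52 tilt [ 0.0011 -0.0014 -1.    ] units [-0.419  0.482  0.006] F [-1.7 -4.3  6. ] T [-0.5   0.57 -0.03] op 0.0164
roll units 0.002613985262408395
gap plate mm 2.66 slide mm 38.22 F from plate 4.5 F from stud -1.2
t: 9.78
tool_pos: [0.4873, -0.2016, 0.0153]
tool_rot: [2.049, 2.379, -0.001]
contact_force: [-2.1, -3.4, 5.7]
opening: 0.0162
t 9.78 pos [ 0.4873 -0.2016  0.0153] yaz 8.51 tilt [ 0.001  -0.0014 -1.    ] units [-0.431  0.471  0.006] F [-2.1 -3.4  5.7] T [-0.55  0.58 -0.04] op 0.0162
roll units 0.0021761866772848277
gap plate mm 1.71 slide mm 38.26 F from plate 4.0 F from stud -0.3
t: 10.02
tool_pos: [0.4876, -0.2012, 0.0153]
tool_rot: [2.049, 2.379, -0.002]
contact_force: [-3.7, -5.3, 5.9]
opening: 0.0165
t 10.03 pos [ 0.4876 -0.2012  0.0153] yaz 8.53 tilt [ 3.0e-04 -2.3e-03 -1.0e+00] units [-0.437  0.465  0.006] F [-3.7 -5.3  5.9] T [-0.74  0.67 -0.08] op 0.0165
roll units 0.004470163701326412
gap plate mm 1.18 slide mm 38.26 F from plate 6.4 F from stud -0.2
```

```bash
python3 -m crank '[{"x":0.012,"y":0.012,"z":-0.006,"roll":0},{"x":0,"y":0,"z":0,"roll":0}]'; python3 s.py
python3 -m crank '[{"x":0.012,"y":0.012,"z":0,"roll":0},{"x":0,"y":0,"z":0,"roll":0}]';python3 s.py
python3 - <<'E'
from h import *
from station import ctrl
d=ctrl.get_image("top"); np.savez("top4.npz",**d)
cv2.imwrite("pics/t4.png",cv2.resize(d['img'][155:310,255:450,::-1],None,fx=4,fy=3.8,interpolation=0))
E
```

```text
t: 10.28
tool_pos: [0.4876, -0.2012, 0.0153]
tool_rot: [2.048, 2.379, -0.006]
contact_force: [-5.2, -8.9, 4.4]
opening: 0.016
t 10.28 pos [ 0.4876 -0.2012  0.0153] yaz 8.54 tilt [-8.0e-04 -3.9e-03 -1.0e+00] units [-0.437  0.464  0.006] F [-5.2 -8.9  4.4] T [-1.3   0.81 -0.01] op 0.016
roll units 0.006504474455010322
gap plate mm 1.14 slide mm 38.23 F from plate 10.3 F from stud -1.1
t: 10.52
tool_pos: [0.4876, -0.2011, 0.0153]
tool_rot: [2.048, 2.38, -0.009]
contact_force: [-9.4, -12.4, 4.8]
opening: 0.0161
t 10.53 pos [ 0.4876 -0.2011  0.0153] yaz 8.55 tilt [-0.0022 -0.0053 -1.    ] units [-0.438  0.463  0.006] F [ -9.4 -12.4   4.8] T [-1.68  1.15 -0.08] op 0.0161
roll units 0.0075879720498168365
gap plate mm 1.11 slide mm 38.25 F from plate 15.5 F from stud 0.2
```

View pics/t4.png

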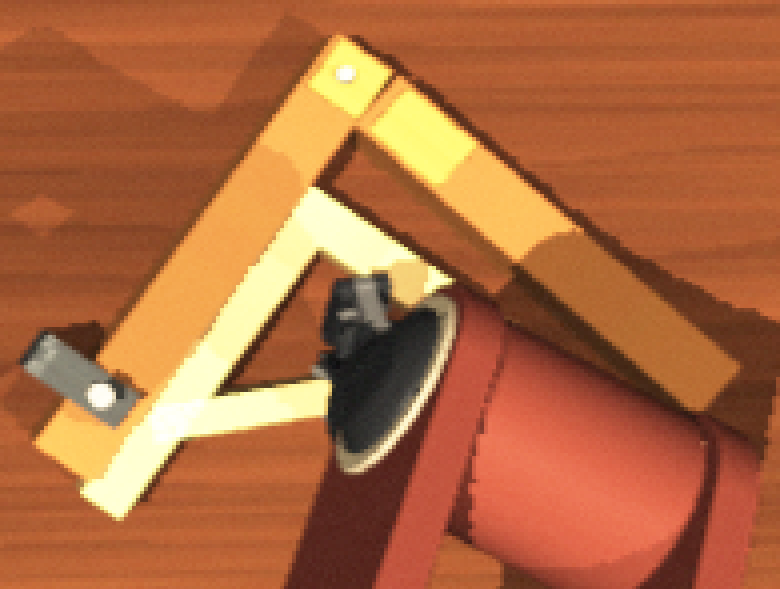

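The square's leg lies against the plate, with no visible gap along it. I ease the plate push slightly and slide toward the corner.

```bash
python3 -m crank '[{"x":-0.07,"y":0.05,"z":0,"roll":0},{"x":-0.06,"y":0.06,"z":0,"roll":0},{"x":-0.06,"y":0.06,"z":0,"roll":0},{"x":0,"y":0,"z":0,"roll":0},{"x":0,"y":0,"z":0,"roll":0}]'; python3 s.py
python3 -m crank '[{"x":-0.06,"y":0.06,"z":0,"roll":0},{"x":-0.06,"y":0.06,"z":0,"roll":0},{"x":0,"y":0,"z":0,"roll":0},{"x":0,"y":0,"z":0,"roll":0}]'; python3 s.py
```

```text
t: 11.2
tool_pos: [0.4963, -0.2076, 0.0153]
tool_rot: [-2.043, -2.373, 0.008]
contact_force: [-21.9, -0.1, 21.8]
opening: 0.0161
t 11.2 pos [ 0.4963 -0.2076  0.0153] yaz 8.55 tilt [-0.0112  0.0027 -0.9999] units [-0.311  0.337 -0.001] F [-21.9  -0.1  21.8] T [ 0.05  2.76 -0.09] op 0.0161
roll units 0.007349418448437095
gap plate mm 1.13 slide mm 27.46 F from plate 13.1 F from stud 17.5
t: 11.7
tool_pos: [0.5042, -0.2134, 0.0153]
tool_rot: [-2.042, -2.372, 0.008]
contact_force: [-23.7, 2.2, 22.9]
opening: 0.0166
t 11.7 pos [ 0.5042 -0.2134  0.0153] yaz 8.55 tilt [-0.012   0.0032 -0.9999] units [-0.195  0.221  0.001] F [-23.7   2.2  22.9] T [ 0.1   2.86 -0.07] op 0.0166
roll units 0.007026906270188092
gap plate mm 1.1 slide mm 17.64 F from plate 12.3 F from stud 20.4
```

Friction drag has raised the downward force to 22 N. I ease up in z by a millimetre and continue.

```bash
python3 -m crank '[{"x":0,"y":0,"z":-0.02,"roll":0},{"x":0,"y":0,"z":0,"roll":0}]'; python3 s.py
python3 -m crank '[{"x":-0.05,"y":0.05,"z":0,"roll":0},{"x":-0.05,"y":0.05,"z":0,"roll":0},{"x":0,"y":0,"z":0,"roll":0},{"x":0,"y":0,"z":0,"roll":0}]'; python3 s.py
```

```text
t: 11.95
tool_pos: [0.5042, -0.2134, 0.0153]
tool_rot: [-2.043, -2.373, 0.008]
contact_force: [-19.9, 0.0, 14.5]
opening: 0.0162
t 11.95 pos [ 0.5042 -0.2134  0.0153] yaz 8.54 tilt [-0.011   0.0028 -0.9999] units [-0.195  0.221  0.002] F [-19.9   0.   14.5] T [-0.18  2.2  -0.09] op 0.0162
roll units 0.006198476828339598
gap plate mm 1.11 slide mm 17.66 F from plate 11.8 F from stud 16.0
t: 12.45
tool_pos: [0.511, -0.2185, 0.0153]
tool_rot: [-2.043, -2.373, 0.008]
contact_force: [-18.9, -0.1, 14.8]
opening: 0.0164
t 12.45 pos [ 0.511  -0.2185  0.0153] yaz 8.54 tilt [-0.011   0.0029 -0.9999] units [-0.095  0.121  0.004] F [-18.9  -0.1  14.8] T [-0.21  2.28 -0.05] op 0.0164
roll units 0.006108638592437018
gap plate mm 1.11 slide mm 9.12 F from plate 11.3 F from stud 15.1
```

```bash
python3 -m crank '[{"x":-0.035,"y":0.035,"z":-0.012,"roll":0},{"x":-0.035,"y":0.035,"z":0,"roll":0},{"x":0,"y":0,"z":0,"roll":0},{"x":0,"y":0,"z":0,"roll":0}]'; python3 s.py
python3 -m crank '[{"x":-0.02,"y":0.02,"z":0,"roll":0},{"x":0,"y":0,"z":0,"roll":0},{"x":0,"y":0,"z":0,"roll":0}]'; python3 s.py
python3 - <<'E'
from h import *
from station import ctrl
d=ctrl.get_image("top"); np.savez("top5.npz",**d)
cv2.imwrite("pics/t5.png",cv2.resize(d['img'][155:310,255:450,::-1],None,fx=4,fy=3.8,interpolation=0))
E
```

```text
t: 12.95
tool_pos: [0.5155, -0.2218, 0.0154]
tool_rot: [-2.043, -2.372, 0.008]
contact_force: [-19.4, -0.6, 10.5]
opening: 0.0161
t 12.95 pos [ 0.5155 -0.2218  0.0154] yaz 8.53 tilt [-0.0114  0.0032 -0.9999] units [-0.029  0.055  0.005] F [-19.4  -0.6  10.5] T [-0.24  2.07 -0.09] op 0.0161
roll units 0.004998349194588728
gap plate mm 1.14 slide mm 3.56 F from plate 12.0 F from stud 15.3
t: 13.32
tool_pos: [0.5166, -0.2226, 0.0153]
tool_rot: [-2.042, -2.372, 0.008]
contact_force: [-18.4, 0.5, 12.7]
opening: 0.0161
t 13.32 pos [ 0.5166 -0.2226  0.0153] yaz 8.54 tilt [-0.0121  0.0037 -0.9999] units [-0.013  0.039  0.005] F [-18.4   0.5  12.7] T [-0.14  2.23 -0.1 ] op 0.0161
roll units 0.00545414262374135
gap plate mm 1.11 slide mm 2.2 F from plate 10.5 F from stud 15.1
```

View pics/t5.png

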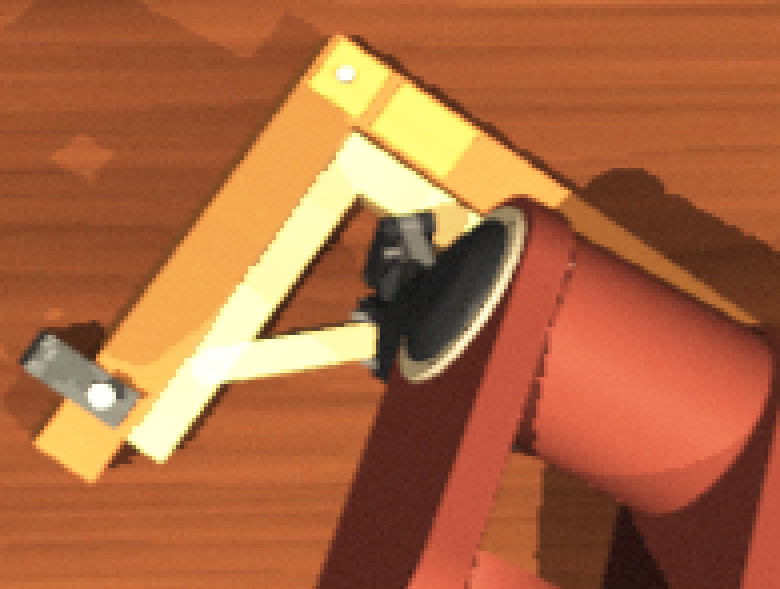

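The stud has been pushed out to near square, with the tip about 2 mm short. I keep going in small steps until motion stops and the force rises.

```bash
for i in 1; do python3 -m crank '[{"x":-0.012,"y":0.012,"z":0,"roll":0},{"x":0,"y":0,"z":0,"roll":0}]'>/dev/null; python3 s.py|tail -1
python3 -m crank '[{"x":-0.012,"y":0.012,"z":0,"roll":0},{"x":0,"y":0,"z":0,"roll":0}]'>/dev/null; python3 s.py|tail -1
python3 -m crank '[{"x":-0.012,"y":0.012,"z":0,"roll":0},{"x":0,"y":0,"z":0,"roll":0}]'>/dev/null; python3 s.py; done
```

```text
gap plate mm 1.11 slide mm 1.33 F from plate 11.7 F from stud 17.5
gap plate mm 1.11 slide mm 0.47 F from plate 10.9 F from stud 17.7
t 14.12 pos [ 0.518  -0.2236  0.0153] yaz 8.54 tilt [-0.0152  0.0058 -0.9999] units [0.008 0.019 0.005] F [-25.    3.5  17.7] T [ 0.28  2.69 -0.08] op 0.0163
roll units 0.0052852448843637686
gap plate mm 1.11 slide mm 0.46 F from plate 12.0 F from stud 22.2
```

Motion stopped at 0.46 mm and the force rose, so it is seated. I add a firm push toward both faces.

```bash
python3 -m crank '[{"x":0,"y":0.024,"z":-0.005,"roll":0},{"x":-0.012,"y":0.012,"z":0,"roll":0},{"x":0,"y":0,"z":0,"roll":0},{"x":0,"y":0,"z":0,"roll":0}]'; python3 s.py
python3 - <<'E'
from h import *
from station import ctrl
for n in ["top","scene","wrist"]:
    d=ctrl.get_image(n); np.savez(n+"6.npz",**d)
    im=d['img'][:,:,::-1]
    if n=="top": im=cv2.resize(im[155:310,255:450],None,fx=4,fy=3.8,interpolation=0)
    if n=="scene": im=cv2.resize(im[110:280,100:300],None,fx=4,fy=3.5,interpolation=2)
    cv2.imwrite(f"pics/{n}6.png",im)
E
```

```text
t: 14.62
tool_pos: [0.518, -0.2236, 0.0152]
tool_rot: [-2.036, -2.365, 0.013]
contact_force: [-31.5, 2.6, 22.6]
opening: 0.0167
t 14.62 pos [ 0.518  -0.2236  0.0152] yaz 8.57 tilt [-0.021   0.0072 -0.9998] units [0.008 0.018 0.003] F [-31.5   2.6  22.6] T [ 0.44  3.82 -0.05] op 0.0167
roll units 0.00980632707656254
gap plate mm 1.11 slide mm 0.45 F from plate 16.7 F from stud 26.8
```

View pics/top6.png

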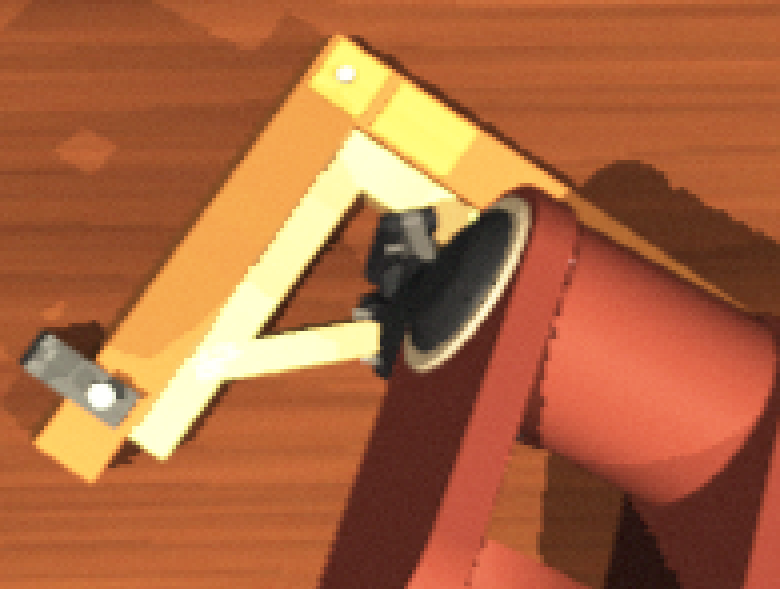

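View pics/scene6.png

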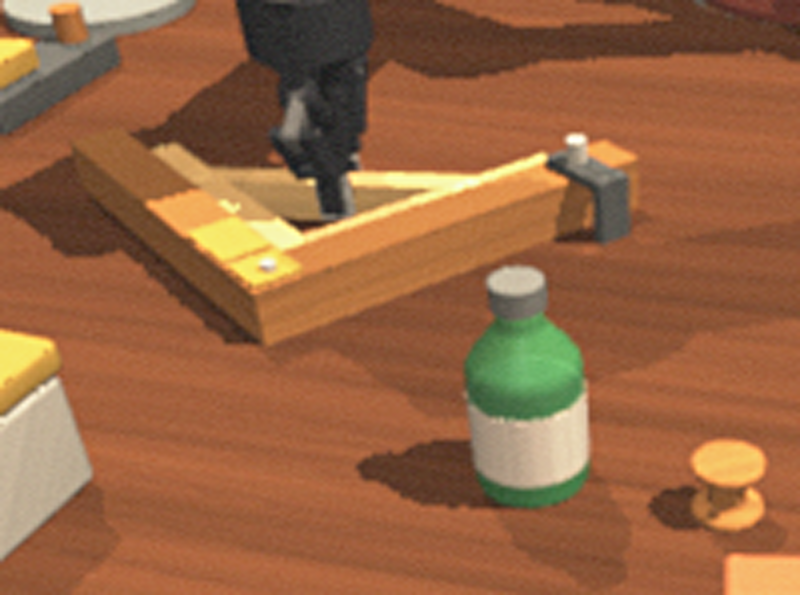

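View pics/wrist6.png

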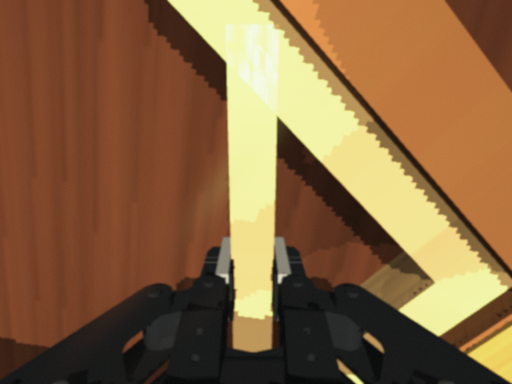

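The views show the square's leg along the plate, the stud pushed out against the other leg, and the bottle and spool undisturbed. Now I measure the angles.

```bash
python3 - <<'E'
from h import *
d=load("top6"); g=d["img"][:,:,0].astype(np.float32)
c=lambda x,y:(255+x/4-.4,155+y/3.8-.4)
for thr in (150,170,190):
    S=edgefit(d,g,c(405,85),c(565,186),.04,thr,w=3); P=edgefit(d,g,c(300,85),c(110,340),.04,thr,w=3)
    print("stud outer",deg(S[1]),S[2:],"plate outer",deg(P[1]),P[2:])
# square plate leg edge inner & stud-leg
g=d["img"][:,:,2].astype(np.float32)
L=edgefit(d,g,c(350,135),c(130,437),.03,125,w=3); I=edgefit(d,g,c(360,136),c(470,208),.03,125,w=3)
print("square legs",deg(L[1]),deg(I[1]),L[2:],I[2:],"tip",inter(L,I))
s=load("scene6"); g=s["img"][:,:,0].astype(np.float32)
q=lambda x,y:(100+x/4-.4,110+y/3.5-.4)
print(ray(s,[q(72,151),q(250,293)],.04), deg((lambda a:a[0]-a[1])(ray(s,[q(72,151),q(250,293)],.04)[:,:2])))
E
python3 s.py
```

```text
stud outer -126.36293 (np.float32(0.1755854), 60) plate outer 143.5003 (np.float32(0.1900841), 60)
stud outer -126.31292 (np.float32(0.15888742), 60) plate outer 143.4812 (np.float32(0.1701998), 60)
stud outer -126.30104 (np.float32(0.15051106), 60) plate outer 143.47786 (np.float32(0.15131803), 60)
square legs 143.2947 -126.50765 (np.float32(0.5778596), 60) (np.float32(1.1520492), 58) tip [ 0.62886673 -0.20929746]
[[ 0.53157893 -0.40262135  0.04      ]
 [ 0.67641188 -0.20168391  0.04      ]] -125.78354498037358
t 14.78 pos [ 0.518  -0.2236  0.0152] yaz 8.57 tilt [-0.021   0.0071 -0.9998] units [0.008 0.019 0.003] F [-32.    3.3  22.9] T [ 0.46  3.89 -0.03] op 0.0163
roll units 0.009745489088455116
gap plate mm 1.11 slide mm 0.45 F from plate 16.4 F from stud 27.7
```

The stud is at about 90.15° to the plate, so square. The tool shows a 1.2° lean, so I check that the square itself lies flat.

Run:
```python
from h import *
w3=cv2.imread("pics/w3.png");w6=cv2.imread("pics/wrist6.png")
# sub-pixel compare: brace edges & inner corner in the gripper camera
for n,im in (("w3",w3),("w6",w6)):
    a=im[:,:,1].astype(np.float32)
    out=[]
    for r in (110,150,190,225):
        i=np.where(a[r,200:300]>160)[0]+200; out.append((r,i.min(),i.max()))
    print(n,out)
cv2.imwrite("pics/cmp.png",cv2.resize(np.hstack([w3[230:350,380:512],w6[230:350,380:512]]),None,fx=3,fy=3,interpolation=0))
# if rigid to gripper, project tip with w6 camera under flat / tilted hypotheses
d=load("wrist6"); R,c=cam(d); print("cam",c)
fc=np.array([.6295,-.2058])
from station import ctrl
print(proj(d,[[fc[0],fc[1],.03],[fc[0],fc[1],.0276],[.4713,-.0859,.03],[.4713,-.0859,.035]]))
s=load("scene6")
cv2.imwrite("pics/sc7.png",cv2.resize(s["img"][130:195,110:265,::-1],None,fx=5,fy=5,interpolation=2))
```

```text
w3 [(110, np.int64(228), np.int64(299)), (150, np.int64(229), np.int64(277)), (190, np.int64(230), np.int64(275)), (225, np.int64(231), np.int64(275))]
w6 [(110, np.int64(228), np.int64(299)), (150, np.int64(228), np.int64(275)), (190, np.int64(229), np.int64(275)), (225, np.int64(230), np.int64(273))]
cam [ 0.50875148 -0.14881473  0.14755334]
[[ 518.3157129   281.07106272]
 [ 513.88915726  277.95854545]
 [ 169.02100771 -136.04316624]
 [ 164.12949595 -148.76001375]]
```

View pics/cmp.png

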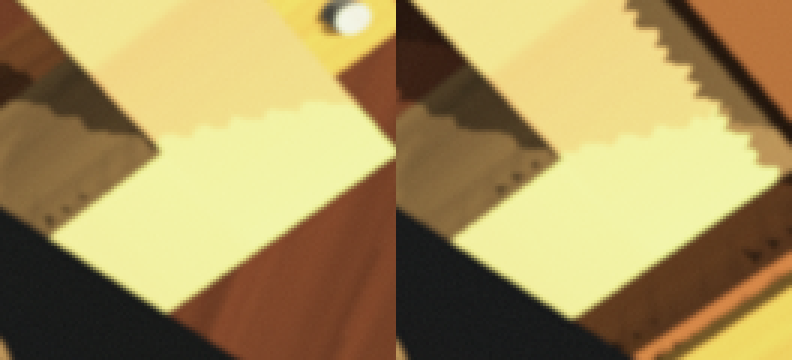

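View pics/sc7.png

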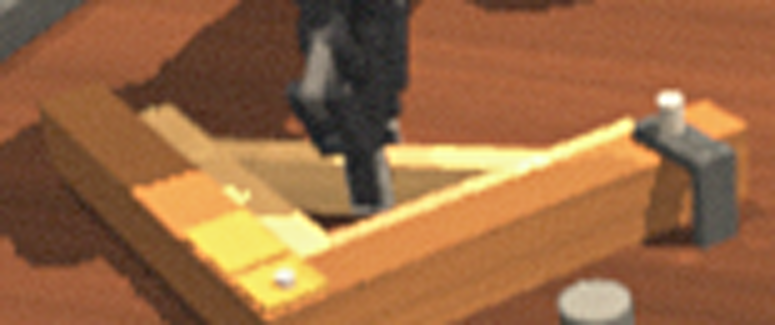

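Two checks say the square is flat. The TCP height hasn't changed (15.2 mm), and the wrist moment (about 0.13 m lever) puts the bench reaction only about 15 mm ahead of the grip, well inside its footprint. The lean is flex in the arm and fingers. Next I hold for a second to check that it is steady.

```bash
python3 -m crank '[{"x":0,"y":0.01,"z":-0.005,"roll":0},{"x":0,"y":0,"z":0,"roll":0},{"x":0,"y":0,"z":0,"roll":0},{"x":0,"y":0,"z":0,"roll":0},{"x":0,"y":0,"z":0,"roll":0},{"x":0,"y":0,"z":0,"roll":0},{"x":0,"y":0,"z":0,"roll":0}]'>/dev/null; python3 s.py
python3 - <<'E'
from h import *
from station import ctrl
d=ctrl.get_image("top"); g=d["img"][:,:,0].astype(np.float32)
c=lambda x,y:(255+x/4-.4,155+y/3.8-.4)
S=edgefit(d,g,c(405,85),c(565,186),.04,170,w=3); P=edgefit(d,g,c(300,85),c(110,340),.04,170,w=3)
print("corner deg",360+deg(S[1])-deg(P[1]))
ctrl.finish_job()
E
```

```text
t 15.65 pos [ 0.518  -0.2236  0.0152] yaz 8.57 tilt [-0.0222  0.007  -0.9997] units [0.008 0.018 0.004] F [-33.7   2.9  22.1] T [0.34 4.06 0.01] op 0.0162
roll units 0.00982372185221526
gap plate mm 1.11 slide mm 0.42 F from plate 17.7 F from stud 28.8
corner deg 90.239075
the job is handed in; nothing more can be done
```

The square is home in the frame corner and the job is handed in at about 15.7 s, with the arm still gripping the brace and pushing on both faces. I picked the square up by its brace, carried it over the hold-down and laid it flat. I then pressed it against the plate and slid it along the plate into the corner until it stopped.

Last checks:
- **Corner angle:** the outer edges of the stud and plate measure about 90.2° in the top view, roughly 0.004 rad past square. It was 83.4° at the start.
- **Push:** about 18 N toward the plate and 29 N along it toward the stud. Sliding friction accounts for roughly 15 N of the 29 N. The pose held steady over the last second.
- **Seating:** the tool stopped within about 1.1 mm (plate) and 0.4 mm (stud) of the computed home, which is inside the camera calibration error.
- **Bystanders:** the glue bottle and spool looked undisturbed in the last scene picture.

**Unresolved:** the tool leans about 1.3° under the load. The unchanged tool height and the wrist moment say the square lies flat. The wrist picture could not settle it and hinted that the square may lean slightly with the tool.

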